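# Fit the spacer sleeve on the lock shaft and try the code

## Robot

A 6-joint arm with a two-finger parallel gripper is mounted at the origin on the work surface. World frame = base frame: x ahead of the robot, y to its left, z up, the work surface at z = 0. Lengths are in m, angles in rad, forces in N, time in s.
With the tool pointing down it reaches from about 0.325 to 0.9 m from the base axis. Payload 6.1 kg.
Tool frame: the origin (TCP) lies on the centre line of the jaws, within the pads' length; the fingertips stand 19 mm ahead of it and the grasp point (between the pads) is the TCP; z points along the fingers, y is the line along which they close (so a half turn about z gives the same grasp; the last joint's range is limited). The gripper opens to 87 mm and grips with 3 to 60 N. Pads are 19 mm wide; open, the fingers measure 117 mm over their backs; the gripper's body (75 mm by 190 mm) begins 51 mm behind the grasp point.
Start: joints at [-1.455, 0.22, 1.526, -0, 1.395, -0.126], TCP at [0.15, -0.607, 0.242] pointing down, gripper open.
Joint ranges: [-2.98, 2.98], [-0.91, 2.08], [0.09, 2.57], [-1.24, 4.39], [0.2, 2.65], [-2.68, 2.68]. Speed limits (rad/s): [2.57, 2.57, 3.01, 3.14, 3.14, 3.14].

## Interface

Orientations are given as a unit quaternion [w, x, y, z].
In Python, from bench import env, cams, job gives the robot as it stands.
- The arm moves only by the shell command python3 -m jog 'ROWS' [FORCE]. ROWS is a JSON object of lists of equal length, an entry for each row: "rot": the turn, a rotation vector about the tool's x, y, z each as a share of 6 degrees, from -1 to 1, a list of three; "delta_pos": the shift along the tool's x, y, z each as a share of 50 mm, from -1 to 1, a list of three; "grip": the closure, from 0 (fully open) to 1 (shut). In form: {"rot": [[rx, ry, rz], ...], "delta_pos": [[tx, ty, tz], ...], "grip": [grip, ...]}. A call has 1 to 8 rows; each row shifts and turns the commanded pose from where the row before left it, along the tool's axes as they then stand; what a row does not reach is not made up. A row lasts 1/10 s, in which the tool goes at most 50 mm and 8.59 degrees, less where a joint would pass 70% of its speed; a pose out of reach is approached as far as the arm can. A call with a number of a shift or a turn outside -1 to 1 is refused whole. A call with a gripper value outside its range is refused whole. The fingers move at their own pace and stop on an object; FORCE is the grip in N (left out, the last holds). Time passes only in rows, so rows that do not move let the fingers close. It gives the time, the measured TCP pose, the force, the opening and the grip force at its end, in the units of the state.
- env.get_obs(): the state, without advancing time (a new reading comes with each control period).
- cams.snapshot(name): name is "scene" or "top" or "wrist"; returns a dict with "pixels" (384x512x3 uint8, red, green, blue), "camera_matrix" (3x3 intrinsics, pixels), "R" (3x3) and "t" (3): a world point X has camera coordinates R X + t. Camera axes: x right, y down, z forward; pixel columns grow to the right and rows downward; lengths in m; the calibration is good to about 2 mm. A picture is of the moment at which its call begins. There is no depth.
- job.close_job(): hands the job in; it is judged then, once.
The state is a dict: "time_s": time; "joint_positions": joint angles; "qvel": joint speeds; "joint_torque": joint torques, N m; "tcp_pos": TCP position; "orientation": TCP orientation; "force": force on the tool from outside, world axes, zero at the start; "torque": the same for the moment, N m; "opening": finger opening in m; "grip_force": force on a finger pad.
Only numpy, scipy, OpenCV 4.12 (cv2) and the standard library are available. Lean on these libraries where they do the work, as an engineer would, in place of code of your own. Each camera call takes 0.05 s, during which the arm holds its last target. There are 200 camera calls.

## Task

Finish and test the keypad lock on the bench: slide the brass sleeve over its upright shaft, keeping hold of it (do not let it drop) until it is fully home on the lock's face, then let go. Then try the code: press the blue, the yellow and the green button, in that order, one at a time, each fully in and let out again. Do not press the red button, and leave the other loose things where they lie.

Things in the scene. Friction and masses are not known exactly. Their poses are not given: they have to be found in the camera images.
- lock: keypad door lock, face up, fixed: grey face 100 x 240 mm, 50 mm above the bench, on a dark case clamped to a plywood board 150 x 280 mm. Origin: centre of the board's underside; x across the lock, y along it, z up. Shaft 75 mm from the centre towards -y (the end with two brass bolts); 2 x 2 coloured buttons, 48 mm apart, centred 60 mm towards +y. Side clamps rise 2 mm above the face.
- lock_seat (a point): point on the lock's face at the foot of the shaft, on the shaft's axis, 50 mm above the bench; the sleeve's underside rests here; axes as the lock's
- lock_shaft_tip (a point): top of the shaft, on its axis, 46 mm above the face. The shaft is 18 mm in diameter and tapers to 12 mm over its last 5 mm
- sleeve: loose brass sleeve (plain tube, standing on end): outside diameter 34 mm, bore 21 mm, height 32 mm, 0.15 kg. Origin: centre of its underside; z along its axis, up
- sleeve_mid (a point): centre of the brass sleeve, on its axis, 16 mm above its underside
- steel_bush: loose steel bush, not wanted: outside 34 mm, bore 15 mm, height 22 mm. Origin: centre of its underside
- black_collar: loose black plastic collar, not wanted: outside 42 mm, bore 28 mm, height 18 mm. Origin: centre of its underside
- padlock: loose brass padlock lying flat, about 80 x 50 x 22 mm, bystander. Origin: under its body's centre
- screwdriver: loose screwdriver lying on the bench, bystander. Origin: under its middle
- wrench: loose wrench lying on the bench, bystander. Origin: under its middle
- tin: small blue tin, 60 mm across, 60 mm tall, standing, bystander. Origin: centre of its underside
- key: loose brass key blank lying flat, 66 mm long, 5 mm thick, bystander. Origin: under the middle of its round head
- blue (a joint): travel of the blue button, m: 0 out, 0.006 fully in (downwards); springs back; about 4 N pushes it fully in
- blue_top (a point): centre of the top of the blue button's round cap (26 mm across, top 22 mm above the lock's face when out, in a black collar 42 mm across that stands 12 mm above the face); which of the four places it has varies
- yellow (a joint): travel of the yellow button, m: 0 out, 0.006 fully in (downwards); springs back; about 4 N pushes it fully in
- yellow_top (a point): centre of the top of the yellow button's round cap (26 mm across, top 22 mm above the lock's face when out, in a black collar 42 mm across that stands 12 mm above the face); which of the four places it has varies
- green (a joint): travel of the green button, m: 0 out, 0.006 fully in (downwards); springs back; about 4 N pushes it fully in
- green_top (a point): centre of the top of the green button's round cap (26 mm across, top 22 mm above the lock's face when out, in a black collar 42 mm across that stands 12 mm above the face); which of the four places it has varies
- red (a joint): travel of the red button, m: 0 out, 0.006 fully in (downwards); springs back; about 4 N pushes it fully in
- red_top (a point): centre of the top of the red button's round cap (26 mm across, top 22 mm above the lock's face when out, in a black collar 42 mm across that stands 12 mm above the face); which of the four places it has varies
Mind the look-alikes: they are no part of the job. Of the things shaped like the sleeve, the brass one is meant.

How it is judged:
By the outcome, as a careful person would: the job done as asked, in the order asked, and still so for the second after the job is handed in, with the robot touching nothing.
It also fails if it takes over 58 s, if anything falls off the work surface, if the arm or the gripper's body presses on something with over 40 N, if the wrist force passes 120 N, or if a joint passes its speed limit or range.

## Working session

There is one attempt and no reset: what is moved stays moved. The work goes in short steps, Python scripts to look and compute and a shell command to move; the robot and the scene stay as the last step left them, time stands still between calls to the robot, and variables do not carry over. Pictures are saved under pics/ and viewed, at most 10 in all, crops included, and the job is handed in when it is done.

```bash
mkdir -p pics; cat > h.py <<'E'
import numpy as np, cv2
from bench import env, cams, job
def snap(n,f):
    s=cams.snapshot(n); cv2.imwrite(f'pics/{f}.png',cv2.cvtColor(s['pixels'],cv2.COLOR_RGB2BGR))
    np.savez(f'pics/{f}.npz',K=s['camera_matrix'],R=s['R'],t=s['t'],p=s['pixels']); return s
def pix2w(f,u,v,z):
    d=np.load(f'pics/{f}.npz'); r=d['R'].T@np.linalg.inv(d['K'])@[u,v,1]; c=-d['R'].T@d['t']
    return c+r*(z-c[2])/r[2]
def w2pix(f,X):
    d=np.load(f'pics/{f}.npz'); q=d['K']@(d['R']@np.array(X)+d['t']); return q[:2]/q[2]
def state():
    o=env.get_obs(); return {k:np.round(o[k],4) for k in ('time_s','tcp_pos','orientation','force','opening','grip_force','joint_positions')}
E
python3 - <<'E'
from h import *
for n in('top','scene'):
    s=snap(n,n+'1'); print(n,-s['R'].T@s['t'])
a=cv2.imread('pics/top1.png'); cv2.imwrite('pics/top1b.png',cv2.resize(a,(800,600),interpolation=cv2.INTER_CUBIC))
print(state())
E
```

```text
top [0.38460127 0.00174012 1.49209949]
scene [ 1.26040323 -0.40983353  0.95180486]
{'time_s': np.float64(0.1), 'tcp_pos': array([ 0.1496, -0.6063,  0.2405]), 'orientation': array([-9.000e-04,  9.927e-01,  1.206e-01,  0.000e+00]), 'force': array([-0.032 ,  1.1625,  0.4882]), 'opening': np.float64(0.087), 'grip_force': np.float64(0.0), 'joint_positions': array([-1.455 ,  0.2212,  1.5275,  0.    ,  1.3947, -0.1261])}
```

View pics/top1b.png

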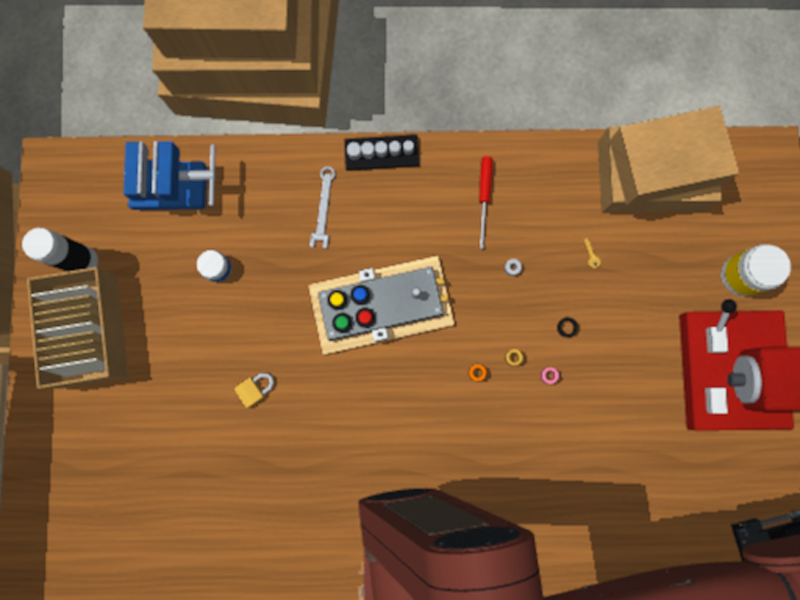

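View pics/scene1.png

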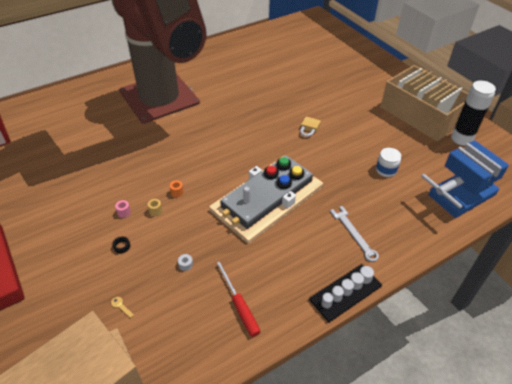

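The top view (800x600) shows the lock at about (382,305), the shaft near (420,295) and the brass sleeve at (515,357), between the orange (478,373) and pink (550,376) tubes. The buttons are yellow (337,299), blue (360,295), green (342,322) and red (365,317). Next I'll enlarge crops of the two areas.

```bash
python3 - <<'E'
from h import *
a=cv2.imread('pics/top1.png')
c=a[155:255,190:370]  # u 190..370, v 155..255
c=cv2.resize(c,None,fx=4.4,fy=4.4,interpolation=cv2.INTER_CUBIC); cv2.imwrite('pics/crop1.png',c)
for n,u,v,z in(('sleeve',515,357,.032),('tip',417,293,.096),('Y',337,299,.072),('B',360,295,.072),('G',342,322,.072),('R',365,317,.072)):
    print(n,pix2w('top1',u*.64,v*.64,z))
E
```

```text
sleeve [ 0.45217775 -0.21440003  0.032     ]
tip [ 0.57843183 -0.01503751  0.096     ]
Y [0.57182771 0.14623038 0.072     ]
B [0.57931647 0.09977107 0.072     ]
G [0.52509417 0.13619558 0.072     ]
R [0.53454526 0.08992554 0.072     ]
```

View pics/crop1.png

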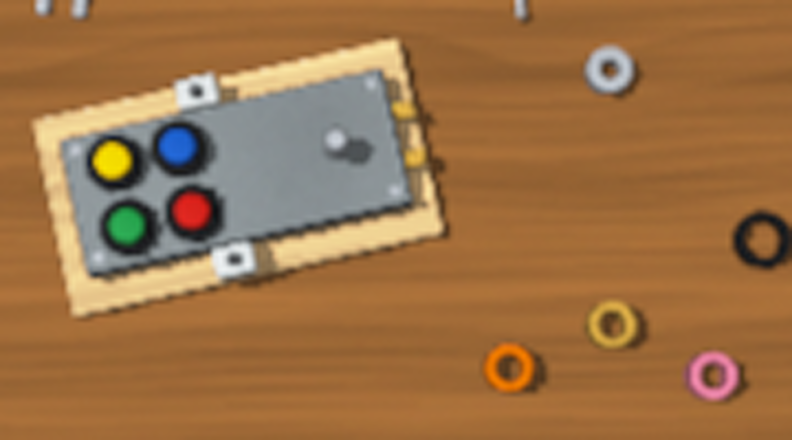

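```bash
cat >> h.py <<'E'
from scipy.spatial.transform import Rotation as Ro
def yawR(yaw): # tool down, tool x at yaw deg
    return Ro.from_euler('z',yaw,degrees=True)*Ro.from_euler('x',180,degrees=True)
def togo(p,yaw):
    """remaining shift (tool axes, 50mm units) and turn (6deg units) from measured pose"""
    o=env.get_obs(); q=o['orientation']; R=Ro.from_quat([q[1],q[2],q[3],q[0]])
    d=R.inv().apply(np.array(p)-o['tcp_pos'])/.05
    r=(R.inv()*yawR(yaw)).as_rotvec(degrees=True)/6
    print('shift',d.round(3),'turn',r.round(3),'tcp',o['tcp_pos'].round(4),'t',o['time_s'])
def rows(p,yaw,n,m):
    """n rows, world-straight shift, turn spread over first m rows"""
    o=env.get_obs(); q=o['orientation']; R=Ro.from_quat([q[1],q[2],q[3],q[0]])
    D=(np.array(p)-o['tcp_pos'])/n; rv=(R.inv()*yawR(yaw)).as_rotvec()/m
    for i in range(n):
        print((R.inv().apply(D)/.05).round(2).tolist(), (np.degrees(rv)/6).round(2).tolist() if i<m else 0)
        if i<m: R=R*Ro.from_rotvec(rv)
E
python3 - <<'E'
from h import *
P={'Y':(113,160,.072),'B':(178,146,.072),'G':(127,226,.072),'R':(191,211,.072),'tip':(336,139,.096),'S':(613,325,.032),'orange':(510,367,.03),'pink':(713,376,.03)}
W={}
for k,(x,y,z) in P.items():
    W[k]=pix2w('top1',190+(x+.5)/4.4-.5,155+(y+.5)/4.4-.5,z); print(k,W[k].round(4))
c=sum(W[k] for k in'YBGR')/4; d=c-W['tip']; print('c',c,'dist',np.linalg.norm(d[:2]),np.degrees(np.arctan2(d[1],d[0])))
print([np.linalg.norm(W[a]-W[b]).round(4) for a,b in('YB','GR','YG','BR')])
rows([W['S'][0]-.0,W['S'][1],.22],90,16,13)
E
```

```text
Y [0.5731 0.1474 0.072 ]
B [0.5825 0.1008 0.072 ]
G [0.5254 0.1375 0.072 ]
R [0.5356 0.0917 0.072 ]
tip [ 0.5826 -0.0123  0.096 ]
S [ 0.4522 -0.2123  0.032 ]
orange [ 0.4229 -0.1368  0.03  ]
pink [ 0.4144 -0.2838  0.03  ]
c [0.55414546 0.11936007 0.072     ] dist 0.1346997600075272 102.19079611417665
[np.float64(0.0476), np.float64(0.0468), np.float64(0.0487), np.float64(0.0478)]
[0.49, -0.39, 0.03] [-0.0, -0.0, -0.98]
[0.52, -0.34, 0.03] [-0.0, -0.0, -0.98]
[0.55, -0.28, 0.03] [-0.0, -0.0, -0.98]
[0.58, -0.22, 0.03] [-0.0, -0.0, -0.98]
[0.6, -0.16, 0.03] [-0.0, -0.0, -0.98]
[0.61, -0.1, 0.03] [-0.0, -0.0, -0.98]
[0.62, -0.04, 0.03] [-0.0, -0.0, -0.98]
[0.62, 0.03, 0.03] [-0.0, -0.0, -0.98]
[0.61, 0.09, 0.03] [-0.0, -0.0, -0.98]
[0.6, 0.15, 0.03] [-0.0, -0.0, -0.98]
[0.58, 0.21, 0.03] [-0.0, -0.0, -0.98]
[0.56, 0.27, 0.03] [-0.0, -0.0, -0.98]
[0.53, 0.33, 0.03] [-0.0, -0.0, -0.98]
[0.49, 0.38, 0.03] 0
[0.49, 0.38, 0.03] 0
[0.49, 0.38, 0.03] 0
```

```bash
python3 -m jog '{"rot":[[0,0,-0.98],[0,0,-0.98],[0,0,-0.98],[0,0,-0.98],[0,0,-0.98],[0,0,-0.98],[0,0,-0.98],[0,0,-0.98]],"delta_pos":[[0.49,-0.39,0.03],[0.52,-0.34,0.03],[0.55,-0.28,0.03],[0.58,-0.22,0.03],[0.6,-0.16,0.03],[0.61,-0.1,0.03],[0.62,-0.04,0.03],[0.62,0.03,0.03]],"grip":[0,0,0,0,0,0,0,0]}'
python3 -m jog '{"rot":[[0,0,-0.98],[0,0,-0.98],[0,0,-0.98],[0,0,-0.98],[0,0,-0.98],[0,0,0],[0,0,0],[0,0,0]],"delta_pos":[[0.61,0.09,0.03],[0.6,0.15,0.03],[0.58,0.21,0.03],[0.56,0.27,0.03],[0.53,0.33,0.03],[0.49,0.38,0.03],[0.49,0.38,0.03],[0.49,0.38,0.03]],"grip":[0,0,0,0,0,0,0,0]}'
python3 -m jog '{"rot":[[0,0,0],[0,0,0]],"delta_pos":[[0,0,0],[0,0,0]],"grip":[0,0]}'
python3 - <<'E'
from h import *
togo([.4522,-.2123,.12],90); s=snap('wrist','w1'); print(-s['R'].T@s['t'])
for z in(0,.032): print(w2pix('w1',[.4522,-.2123,z]))
E
```

```text
time_s: 0.9
tcp_pos: [0.3013, -0.4084, 0.229]
orientation: [-0.0, 0.861, 0.509, 0.0]
force: [0.5, -0.5, -0.5]
opening: 0.0872
grip_force: 0.0
time_s: 1.7
tcp_pos: [0.4518, -0.2116, 0.2171]
orientation: [-0.0, 0.705, 0.709, -0.0]
force: [0.5, -0.7, 0.8]
opening: 0.0871
grip_force: 0.0
time_s: 1.9
tcp_pos: [0.4513, -0.2124, 0.2171]
orientation: [-0.0, 0.705, 0.71, -0.0]
force: [-0.5, -1.0, -0.0]
opening: 0.0868
grip_force: 0.0
shift [1.000e-03 2.100e-02 1.943e+00] turn [-0.009 -0.001  0.067] tcp [ 0.4513 -0.2124  0.2171] t 1.9
[ 0.45093086 -0.13980741  0.36094002]
[257.01905718 170.98508171]
[257.08132867 176.89287816]
```

View pics/w1.png

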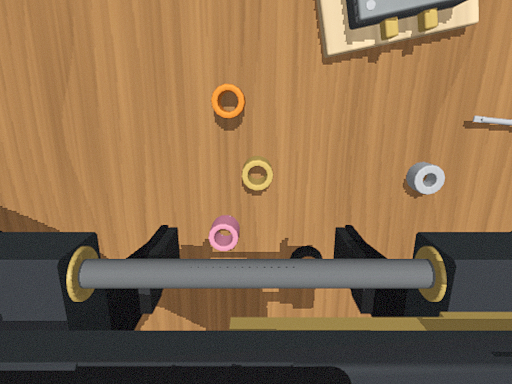

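The wrist view shows the brass sleeve's rim centred at about (257,175), where my estimate predicted (257,177). The fingers' path is clear of the orange and pink tubes.

```bash
python3 - <<'E'
from h import *
for v in(174,175,176): print(pix2w('w1',257,v,.032))
E
python3 -m jog '{"rot":[[0,0,0.07],[0,0,0],[0,0,0],[0,0,0],[0,0,0],[0,0,0]],"delta_pos":[[0.02,0.02,0.6],[0,0,0.6],[0,0,0.6],[0,0,0.5],[0,0,0],[0,0,0]],"grip":[0,0,0,0,0,0]}'
python3 - <<'E'
from h import *
togo([.4522,-.2123,.022],90); s=snap('wrist','w2'); print(w2pix('w2',[.4522,-.2123,.032]))
a=cv2.imread('pics/w2.png'); cv2.imwrite('pics/w2b.png',cv2.resize(a[100:300,130:390],(780,600),interpolation=cv2.INTER_CUBIC))
E
```

```text
[ 0.45209052 -0.20914497  0.032     ]
[ 0.45209828 -0.21023398  0.032     ]
[ 0.45210606 -0.2113249   0.032     ]
time_s: 2.55
tcp_pos: [0.4518, -0.2126, 0.1028]
orientation: [-0.0, 0.708, 0.706, -0.0]
force: [-0.6, -0.3, 0.2]
opening: 0.0872
grip_force: 0.0
shift [0.006 0.009 1.615] turn [-0.007 -0.003 -0.034] tcp [ 0.4518 -0.2126  0.1028] t 2.55
[256.62353459 210.86111868]
```

View pics/w2b.png

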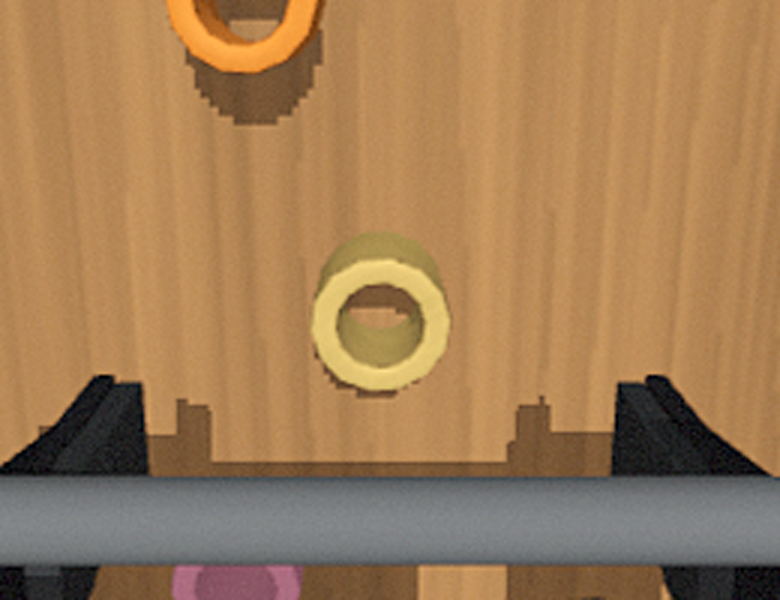

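The rim is centred at crop (381,324), which is full-image (257,208). That is about 2 mm towards +y of the estimate, so I'll use y = -0.211, descend and grip.

```bash
python3 -m jog '{"rot":[[0,0,-0.03],[0,0,0],[0,0,0],[0,0,0],[0,0,0],[0,0,0]],"delta_pos":[[0.035,0.01,0.4],[0,0,0.4],[0,0,0.4],[0,0,0.36],[0,0,0.02],[0,0,0]],"grip":[0,0,0,0,0,0]}'
python3 - <<'E'
from h import *
togo([.4522,-.211,.022],90)
E
```

```text
time_s: 3.2
tcp_pos: [0.4537, -0.2108, 0.0249]
orientation: [0.001, 0.707, 0.707, 0.0]
force: [-0.4, -0.3, 0.0]
opening: 0.0872
grip_force: 0.0
shift [-0.003 -0.029  0.058] turn [0.013 0.009 0.007] tcp [ 0.4537 -0.2108  0.0249] t 3.2
```

```bash
python3 -m jog '{"rot":[[0,0,0],[0,0,0],[0,0,0],[0,0,0],[0,0,0],[0,0,0],[0,0,0],[0,0,0]],"delta_pos":[[0,-0.03,0.03],[0,0,0],[0,0,0],[0,0,0],[0,0,0],[0,0,0],[0,0,0],[0,0,0]],"grip":[0.3,0.6,1,1,1,1,1,1]}' 25
python3 - <<'E'
from h import *
togo([.4522,-.211,.022],90)
E
```

```text
time_s: 4.0
tcp_pos: [0.4514, -0.2101, 0.022]
orientation: [-0.0, 0.707, 0.707, 0.0]
force: [0.3, 0.4, 0.2]
opening: 0.0338
grip_force: 25.0
shift [-0.019  0.017 -0.   ] turn [ 0.    -0.001  0.009] tcp [ 0.4514 -0.2101  0.022 ] t 4.0
```

Gripped at 34 mm opening, which matches the sleeve. Now I'll lift and go to 60 mm short of the shaft to measure it with the wrist camera.

```bash
python3 -m jog '{"rot":[[0,0,0],[0,0,0],[0,0,0],[0,0,0],[0,0,0],[0,0,0],[0,0,0],[0,0,0]],"delta_pos":[[0,0,-0.5],[0,0,-0.8],[0,0,-0.8],[0.2,0.2,-0.8],[0.6,0.5,-0.4],[0.6,0.6,0],[0.6,0.6,0],[0.5,0.5,0]],"grip":[1,1,1,1,1,1,1,1]}'
python3 -m jog '{"rot":[[0,0,0],[0,0,0],[0,0,0]],"delta_pos":[[0.25,0.22,0],[0,0,0],[0,0,0]],"grip":[1,1,1]}'
python3 - <<'E'
from h import *
togo([.5826,-.0123,.2],90); print(state()['opening'])
snap('wrist','w3'); p=env.get_obs()['tcp_pos']
print(w2pix('w3',p+[0,0,.01]),w2pix('w3',[.5826,-.0123,.096]),w2pix('w3',[.5826,-.0123,.05]))
E
```

```text
time_s: 4.8
tcp_pos: [0.5723, -0.0833, 0.187]
orientation: [-0.0, 0.707, 0.708, 0.0]
force: [-0.7, 0.1, -0.8]
opening: 0.0335
grip_force: 25.0
time_s: 5.1
tcp_pos: [0.5814, -0.0727, 0.1863]
orientation: [-0.001, 0.707, 0.708, -0.001]
force: [-0.3, -0.5, -1.4]
opening: 0.0339
grip_force: 25.0
shift [ 1.209  0.025 -0.275] turn [-0.019  0.002  0.015] tcp [ 0.5814 -0.0727  0.1863] t 5.1
0.0339
[255.61026232 267.18110077] [257.95451095 123.77202658] [257.74191867 120.95254747]
```

View pics/w3.png

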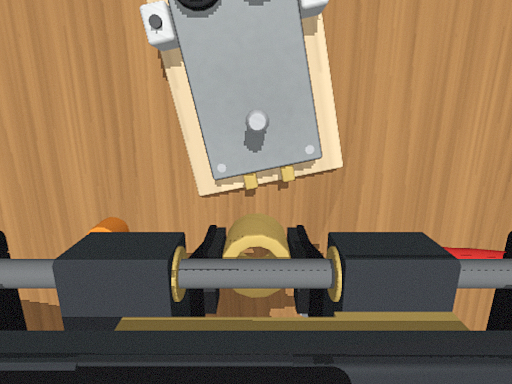

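The shaft tip shows at about (257.5,121), where I predicted (258,123.8). That is the same ~2 mm +y offset the sleeve had. The sleeve is held upright in the jaws at (257,262). I'll move it above the shaft and compare it with the shaft in several views.

```bash
python3 - <<'E'
from h import *
print('sleeve w2',pix2w('w2',257,208,.032)); print('tip w3',pix2w('w3',257.5,120.5,.096))
E
python3 -m jog '{"rot":[[0,0,0],[0,0,0],[0,0,0],[0,0,0],[0,0,0],[0,0,0]],"delta_pos":[[0.4,0.01,0.2],[0.5,0.01,0.4],[0.33,0,0.4],[0,0,0.1],[0,0,0],[0,0,0]],"grip":[1,1,1,1,1,1]}'
python3 - <<'E'
from h import *
togo([.582,-.010,.13],90)
p=env.get_obs()['tcp_pos']
I=[]
for n,f,w in(('scene','s4',55),('top','t4',55),('wrist','w4',110)):
    snap(n,f); a=cv2.imread(f'pics/{f}.png')
    P=[p+[0,0,.01],p+[0,0,-.022],np.array([.582,-.0115,.096]),np.array([.582,-.0115,.05])]
    q=[w2pix(f,x) for x in P]; u,v=np.clip(q[1].astype(int),w//2,[512-w//2,384-w//2])
    x0,y0=u-w//2,v-w//2; s=395/w; print(n,x0,y0,s,[((k-[x0,y0]+.5)*s).round(0).tolist() for k in q])
    I.append(cv2.resize(a[y0:y0+w,x0:x0+w],(395,395),interpolation=cv2.INTER_CUBIC))
cv2.imwrite('pics/m4.png',np.hstack(I[:2])); cv2.imwrite('pics/m4w.png',I[2])
E
```

```text
sleeve w2 [ 0.45247821 -0.21013898  0.032     ]
tip w3 [ 0.58226452 -0.00998098  0.096     ]
time_s: 5.75
tcp_pos: [0.5835, -0.0125, 0.133]
orientation: [0.001, 0.707, 0.707, 0.0]
force: [0.3, 0.0, -1.0]
opening: 0.0337
grip_force: 25.0
shift [ 0.049 -0.031  0.06 ] turn [ 0.011  0.006 -0.004] tcp [ 0.5835 -0.0125  0.133 ] t 5.75
scene 218 158 7.181818181818182 [[200.0, 137.0], [201.0, 203.0], [202.0, 229.0], [203.0, 317.0]]
top 239 158 7.181818181818182 [[199.0, 188.0], [198.0, 199.0], [195.0, 208.0], [195.0, 222.0]]
wrist 200 183 3.590909090909091 [[199.0, 300.0], [200.0, 201.0], [191.0, 161.0], [192.0, 80.0]]
```

View pics/m4.png

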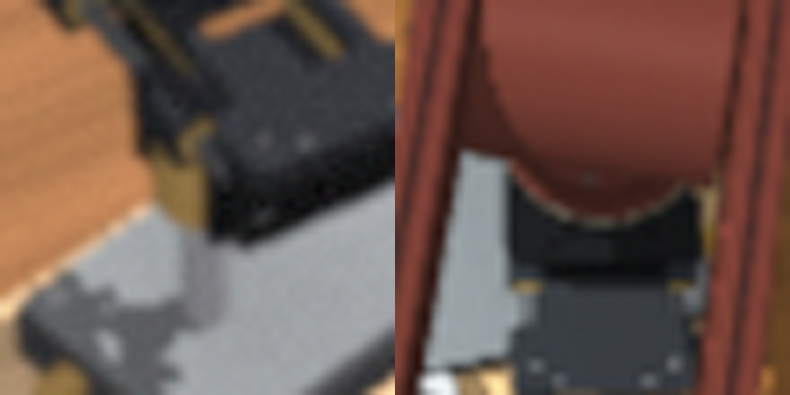

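In the scene view the held sleeve is centred at about x=200 in the crop and the shaft at about 204. The sleeve is therefore about 1.5 mm left of the shaft, which agrees with the wrist estimate. I'll correct to (0.5816, -0.010).

```bash
python3 -m jog '{"rot":[[0,0,0],[0,0,0],[0,0,0]],"delta_pos":[[0.05,-0.02,0],[0,0,0],[0,0,0]],"grip":[1,1,1]}'
python3 - <<'E'
from h import *
togo([.5816,-.010,.128],90)
E
```

```text
time_s: 6.2
tcp_pos: [0.5822, -0.0085, 0.1323]
orientation: [0.0, 0.707, 0.707, 0.0]
force: [-0.3, -1.0, -1.5]
opening: 0.0335
grip_force: 25.0
shift [-0.03  -0.013  0.085] turn [0.003 0.001 0.01 ] tcp [ 0.5822 -0.0085  0.1323] t 6.2
```

```bash
python3 -m jog '{"rot":[[0,0,0],[0,0,0],[0,0,0],[0,0,0],[0,0,0],[0,0,0]],"delta_pos":[[-0.01,-0.01,0.12],[0,0,0.1],[0,0,0.1],[0,0,0.1],[0,0,0],[0,0,0]],"grip":[1,1,1,1,1,1]}'
python3 - <<'E'
from h import *
togo([.5816,-.010,.072],90); print(state())
E
```

```text
time_s: 6.8
tcp_pos: [0.5815, -0.009, 0.1107]
orientation: [-0.0, 0.707, 0.707, -0.0]
force: [0.0, -1.5, -0.6]
opening: 0.0339
grip_force: 25.0
shift [-0.021  0.002  0.775] turn [-0.005 -0.001  0.009] tcp [ 0.5815 -0.009   0.1107] t 6.8
{'time_s': np.float64(6.8), 'tcp_pos': array([ 0.5815, -0.009 ,  0.1107]), 'orientation': array([-2.000e-04,  7.068e-01,  7.074e-01, -2.000e-04]), 'force': array([ 0.0023, -1.4621, -0.5744]), 'opening': np.float64(0.0339), 'grip_force': np.float64(24.9999), 'joint_positions': array([-0.151 ,  0.2464,  1.7542,  0.    ,  1.1415, -0.1519])}
```

```bash
python3 -m jog '{"rot":[[0,0,0],[0,0,0],[0,0,0],[0,0,0],[0,0,0]],"delta_pos":[[0,0,0.12],[0,0,0.12],[0,0,0.12],[0,0,0],[0,0,0]],"grip":[1,1,1,1,1]}'
python3 -m jog '{"rot":[[0,0,0],[0,0,0],[0,0,0],[0,0,0],[0,0,0]],"delta_pos":[[0,0,0.12],[0,0,0.12],[0,0,0.06],[0,0,0],[0,0,0]],"grip":[1,1,1,1,1]}'
```

```text
time_s: 7.3
tcp_pos: [0.5814, -0.0089, 0.0927]
orientation: [-0.0, 0.707, 0.707, -0.0]
force: [0.5, 0.2, -1.6]
opening: 0.0337
grip_force: 25.0
time_s: 7.8
tcp_pos: [0.5816, -0.0089, 0.0779]
orientation: [-0.0, 0.707, 0.707, -0.0]
force: [0.4, -0.1, -1.6]
opening: 0.034
grip_force: 25.0
```

```bash
python3 -m jog '{"rot":[[0,0,0],[0,0,0],[0,0,0],[0,0,0]],"delta_pos":[[0,0,0.06],[0,0,0.04],[0,0,0],[0,0,0]],"grip":[1,1,1,1]}'
python3 -m jog '{"rot":[[0,0,0],[0,0,0],[0,0,0]],"delta_pos":[[0,0,0.02],[0,0,0],[0,0,0]],"grip":[1,1,1]}'
python3 -m jog '{"rot":[[0,0,0],[0,0,0],[0,0,0]],"delta_pos":[[0,0,0.02],[0,0,0],[0,0,0]],"grip":[1,1,1]}'
```

```text
time_s: 8.2
tcp_pos: [0.5816, -0.0089, 0.073]
orientation: [-0.0, 0.707, 0.707, -0.0]
force: [-0.7, -0.6, -1.6]
opening: 0.0338
grip_force: 25.0
time_s: 8.5
tcp_pos: [0.5817, -0.009, 0.0721]
orientation: [-0.0, 0.707, 0.707, 0.0]
force: [-0.0, 0.5, -1.3]
opening: 0.0341
grip_force: 25.0
time_s: 8.8
tcp_pos: [0.5817, -0.009, 0.072]
orientation: [0.0, 0.707, 0.707, -0.0]
force: [-2.9, 0.1, 4.8]
opening: 0.0336
grip_force: 25.0
```

The force rose to about 5 N upward at TCP 0.072, so the underside is at 0.050 and the sleeve is home. I'll let go and rise straight up.

```bash
python3 -m jog '{"rot":[[0,0,0],[0,0,0],[0,0,0],[0,0,0],[0,0,0],[0,0,0],[0,0,0],[0,0,0]],"delta_pos":[[0,0,0],[0,0,0],[0,0,0],[0,0,0],[0,0,0],[0,0,-0.1],[0,0,-0.3],[0,0,-0.5]],"grip":[0.8,0.6,0.4,0.3,0.3,0.3,0.3,0.3]}'
python3 -m jog '{"rot":[[0,0,0],[0,0,0],[0,0,0],[0,0,0],[0,0,0]],"delta_pos":[[0,0,-0.5],[0,0,-0.4],[0,0,0],[0,0,0],[0,0,0]],"grip":[0.3,0.3,0.6,1,1]}'
python3 - <<'E'
from h import *
togo([.583,.1025,.16],90); snap('scene','s5'); snap('wrist','w5')
a=cv2.imread('pics/s5.png')[150:250,200:330]; a=cv2.resize(a,(520,400),interpolation=cv2.INTER_CUBIC)
b=cv2.resize(cv2.imread('pics/w5.png')[:300,130:380],None,fx=1.1,fy=1.3333,interpolation=cv2.INTER_CUBIC)
cv2.imwrite('pics/m5.png',np.hstack([a,b]))
E
```

```text
time_s: 9.6
tcp_pos: [0.5805, -0.0088, 0.1157]
orientation: [-0.001, 0.707, 0.707, -0.001]
force: [-0.2, -0.7, -0.1]
opening: 0.0599
grip_force: 0.0
time_s: 10.1
tcp_pos: [0.5809, -0.0089, 0.16]
orientation: [-0.001, 0.707, 0.707, -0.0]
force: [0.4, 0.1, -0.2]
opening: 0.0444
grip_force: 0.0
shift [2.228e+00 4.400e-02 1.000e-03] turn [-0.016 -0.002  0.009] tcp [ 0.5809 -0.0089  0.16  ] t 10.1
```

View pics/m5.png

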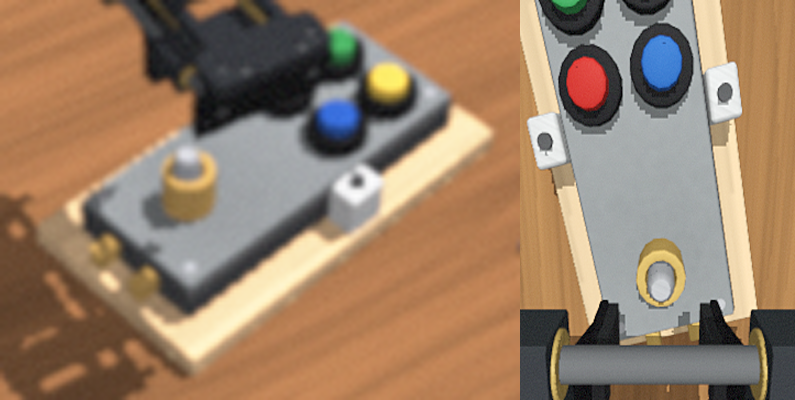

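The sleeve stands flat on the lock's face around the shaft. Blue is at wrist px (259,46) and red is left of it. Next I'll go over blue with the jaws shut.

```bash
python3 - <<'E'
from h import *
print(pix2w('w5',259,46.5,.072), pix2w('w5',130+67/1.1,62,.072))
E
python3 -m jog '{"rot":[[0,0,0],[0,0,0],[0,0,0],[0,0,0],[0,0,0],[0,0,0],[0,0,0],[0,0,0]],"delta_pos":[[0.3,0.01,0],[0.5,0,0],[0.6,0,0],[0.5,0,0],[0.3,0,0.2],[0.05,0,0.5],[0,0,0.3],[0,0,0]],"grip":[1,1,1,1,1,1,1,1]}'
python3 - <<'E'
from h import *
togo([.5815,.103,.096],90); print(state()['opening'])
E
```

```text
[0.58253357 0.10280557 0.072     ] [0.53595574 0.09307079 0.072     ]
time_s: 11.0
tcp_pos: [0.5793, 0.1035, 0.1071]
orientation: [-0.002, 0.707, 0.708, -0.003]
force: [-0.5, 0.2, -0.2]
opening: 0.0004
grip_force: 0.0
shift [-0.01   0.046  0.222] turn [-0.066  0.004  0.012] tcp [0.5793 0.1035 0.1071] t 11.0
0.0004
```

```bash
python3 -m jog '{"rot":[[0,0,0],[0,0,0],[0,0,0],[0,0,0]],"delta_pos":[[0,0.03,0.15],[0,0,0.12],[0,0,0],[0,0,0]],"grip":[1,1,1,1]}'
python3 -m jog '{"rot":[[0,0,0],[0,0,0],[0,0,0],[0,0,0]],"delta_pos":[[0,0,0.1],[0,0,0.06],[0,0,0],[0,0,0]],"grip":[1,1,1,1]}'
```

```text
time_s: 11.4
tcp_pos: [0.5838, 0.1032, 0.0979]
orientation: [0.0, 0.707, 0.707, 0.0]
force: [0.4, 0.3, 0.0]
opening: 0.0003
grip_force: 0.0
time_s: 11.8
tcp_pos: [0.5838, 0.1034, 0.0898]
orientation: [0.0, 0.707, 0.707, 0.0]
force: [0.4, 0.0, 0.9]
opening: 0.0006
grip_force: 0.9
```

```bash
python3 -m jog '{"rot":[[0,0,0],[0,0,0],[0,0,0],[0,0,0]],"delta_pos":[[0,0,0.07],[0,0,0.04],[0,0,0],[0,0,0]],"grip":[1,1,1,1]}'
python3 -m jog '{"rot":[[0,0,0],[0,0,0],[0,0,0]],"delta_pos":[[0,0,0.01],[0,0,0],[0,0,0]],"grip":[1,1,1]}'
```

```text
time_s: 12.2
tcp_pos: [0.5841, 0.1035, 0.0853]
orientation: [0.0, 0.707, 0.707, 0.0]
force: [-2.7, -1.5, 9.9]
opening: 0.0005
grip_force: 4.8
time_s: 12.5
tcp_pos: [0.584, 0.1035, 0.0852]
orientation: [0.0, 0.707, 0.707, 0.0]
force: [-5.4, -1.3, 13.1]
opening: 0.0005
grip_force: 6.2
```

Blue bottomed out: 13 N and no further travel at TCP 0.085. Now I'll release it and go to yellow.

```bash
python3 -m jog '{"rot":[[0,0,0],[0,0,0],[0,0,0],[0,0,0],[0,0,0],[0,0,0],[0,0,0],[0,0,0]],"delta_pos":[[0,0,-0.2],[0,0,-0.4],[0.3,-0.08,0],[0.4,-0.1,0],[0.22,-0.05,0],[0,0,0.2],[0,0,0.1],[0,0,0]],"grip":[1,1,1,1,1,1,1,1]}'
python3 - <<'E'
from h import *
togo([.5727,.1495,.085],90)
E
```

```text
time_s: 13.3
tcp_pos: [0.5708, 0.149, 0.0964]
orientation: [-0.001, 0.707, 0.707, -0.001]
force: [-0.6, -0.5, 0.7]
opening: 0.0003
grip_force: 0.0
shift [0.01  0.04  0.228] turn [-0.032  0.006  0.009] tcp [0.5708 0.149  0.0964] t 13.3
```

```bash
python3 -m jog '{"rot":[[0,0,0],[0,0,0],[0,0,0],[0,0,0],[0,0,0]],"delta_pos":[[0,0.03,0.06],[0,0,0.07],[0,0,0.07],[0,0,0],[0,0,0]],"grip":[1,1,1,1,1]}'
python3 -m jog '{"rot":[[0,0,0],[0,0,0],[0,0,0]],"delta_pos":[[0,0,0.05],[0,0,0],[0,0,0]],"grip":[1,1,1]}'
```

```text
time_s: 13.8
tcp_pos: [0.5739, 0.1491, 0.089]
orientation: [0.0, 0.707, 0.707, 0.0]
force: [0.1, -2.2, 2.4]
opening: 0.0002
grip_force: 1.1
time_s: 14.1
tcp_pos: [0.5739, 0.1493, 0.0864]
orientation: [0.0, 0.707, 0.707, 0.0]
force: [1.2, -2.9, 3.1]
opening: 0.0004
grip_force: 1.7
```

```bash
python3 -m jog '{"rot":[[0,0,0],[0,0,0],[0,0,0],[0,0,0]],"delta_pos":[[0,0,0.03],[0,0,0.02],[0,0,0],[0,0,0]],"grip":[1,1,1,1]}'
```

```text
time_s: 14.5
tcp_pos: [0.574, 0.1494, 0.0852]
orientation: [0.0, 0.707, 0.707, 0.0]
force: [-4.3, -4.1, 12.6]
opening: 0.0005
grip_force: 6.4
```

Yellow bottomed out too (12.6 N at 0.085). Now I'll release it and go to green.

```bash
python3 -m jog '{"rot":[[0,0,0],[0,0,0],[0,0,0],[0,0,0],[0,0,0],[0,0,0],[0,0,0],[0,0,0]],"delta_pos":[[0,0,-0.2],[0,0,-0.4],[-0.06,-0.3,0],[-0.08,-0.4,0],[-0.06,-0.25,0],[0,0,0.2],[0,0,0.1],[0,0,0]],"grip":[1,1,1,1,1,1,1,1]}'
python3 - <<'E'
from h import *
togo([.5258,.1395,.085],90)
E
```

```text
time_s: 15.3
tcp_pos: [0.5254, 0.1396, 0.097]
orientation: [-0.001, 0.707, 0.707, -0.001]
force: [0.6, -1.0, -0.3]
opening: 0.0002
grip_force: 0.0
shift [-0.002  0.008  0.241] turn [-0.023 -0.     0.009] tcp [0.5254 0.1396 0.097 ] t 15.3
```

```bash
python3 -m jog '{"rot":[[0,0,0],[0,0,0],[0,0,0],[0,0,0],[0,0,0],[0,0,0]],"delta_pos":[[0,0,0.06],[0,0,0.07],[0,0,0.07],[0,0,0.05],[0,0,0],[0,0,0]],"grip":[1,1,1,1,1,1]}'
python3 -m jog '{"rot":[[0,0,0],[0,0,0],[0,0,0],[0,0,0]],"delta_pos":[[0,0,0.03],[0,0,0.02],[0,0,0],[0,0,0]],"grip":[1,1,1,1]}'
```

```text
time_s: 15.9
tcp_pos: [0.5265, 0.1396, 0.0865]
orientation: [0.0, 0.707, 0.707, 0.0]
force: [-0.2, 0.2, 3.3]
opening: 0.0007
grip_force: 1.6
time_s: 16.3
tcp_pos: [0.5266, 0.1395, 0.0852]
orientation: [0.0, 0.707, 0.707, 0.0]
force: [-3.5, 0.3, 12.6]
opening: 0.0003
grip_force: 6.5
```

Green bottomed out as well. I'll retreat upwards and take a final look.

```bash
python3 -m jog '{"rot":[[0,0,0],[0,0,0],[0,0,0],[0,0,0],[0,0,0],[0,0,0],[0,0,0]],"delta_pos":[[0,0,-0.2],[0,0,-0.5],[0,0,-0.7],[0,0,-0.6],[0,0,0],[0,0,0],[0,0,0]],"grip":[1,1,1,1,1,1,1]}'
python3 - <<'E'
from h import *
snap('scene','s9'); print(state()['force'])
a=cv2.imread('pics/s9.png')[80:340,90:400]; cv2.imwrite('pics/s9b.png',cv2.resize(a,None,fx=2.2,fy=2.2,interpolation=cv2.INTER_CUBIC))
E
```

```text
time_s: 17.0
tcp_pos: [0.5248, 0.1393, 0.1819]
orientation: [-0.001, 0.707, 0.707, -0.001]
force: [0.3, -0.4, -0.9]
opening: 0.0003
grip_force: 0.0
[-0.4389 -0.3763  0.4367]
```

View pics/s9b.png

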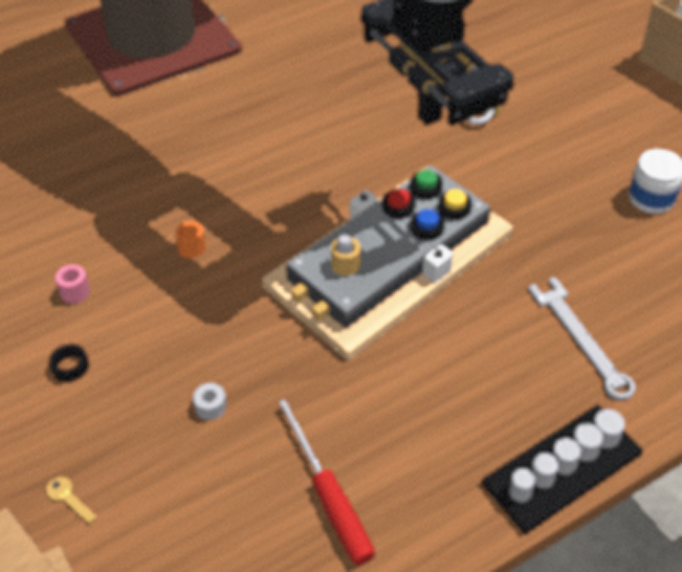

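The sleeve is seated on the shaft at (346,254), all four buttons are out, and the other things lie where they did.

```bash
python3 -c "
from bench import job; print(job.close_job())"
```

```text
the job is handed in; nothing more can be done
None
```

The brass sleeve is fully home on the lock's face and released; blue, yellow and green were then each pressed to the stop and let out in that order, red was not pressed, the other loose things were left where they lay, and the job is handed in at about 17 s (verdict not shown).

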